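Prop the keeper open and lift out the heater block

ROBOT

A 6-joint arm with a two-finger parallel gripper is mounted at the origin on the work surface. World frame = base frame: x ahead of the robot, y to its left, z up, the work surface at z = 0. Lengths are in m, angles in rad, forces in N, time in s.
With the tool pointing down it reaches from about 0.35 to 0.875 m from the base axis. Payload 15.5 kg.
Tool frame: the origin (TCP) lies at the very end of the fingers, on their centre line; the grasp point (between the pads) lies 19 mm behind it (arm.grasp_offset is the distance from the TCP to the grasp point, in m); z points along the fingers, x is the direction in which the jaws open and shut, and the axes are right-handed (so a half turn about z gives the same grasp; the last joint's range is limited). The gripper opens to 85 mm and grips with 20 to 120 N. Pads are 22 mm wide; open, the fingers measure 114 mm over their backs; the gripper's body (76 mm by 85 mm) begins 54 mm behind the grasp point. The pads swing forward as they close: fully open they stand 13 mm farther back than shut.
Start: joints at [1.042, 0.494, 1.345, -0, 1.302, -0.096], TCP at [0.262, 0.567, 0.231] pointing down, gripper open.
Joint ranges: [-2.91, 2.91], [-0.82, 2.16], [0.22, 2.67], [-1.22, 4.37], [0.12, 2.79], [-3.08, 3.08]. Speed limits (rad/s): [1.89, 1.89, 2.57, 3.01, 3.01, 3.01].

INTERFACE

Orientations are given as a unit quaternion [x, y, z, w].
In Python, from workcell import arm, vision, job gives the robot as it stands.
- The arm moves only by the tool apply_moves, never from a script. Its argument "rows" is a list of rows, each a list of 7 numbers: the shift along the world's x, y, z in m, then the turn, a rotation vector about the world's x, y, z in rad, then the finger opening in m, from 0 to 0.0854. In form: [[tx, ty, tz, wx, wy, wz, fingers], ...]. A call has exactly 5 rows; each row shifts and turns the commanded pose from where the row before left it; what a row does not reach is not made up. A row lasts 1/12 s, in which the tool goes at most 41.7 mm and 7.16 degrees, less where a joint would pass 70% of its speed; a pose out of reach is approached as far as the arm can. A call with a gripper value outside its range is refused whole. The fingers move at their own pace and stop on an object; the grip force is fixed at half the most. Time passes only in rows, so rows that do not move let the fingers close, or fill a call up. It gives the time, the measured TCP pose, the force and the opening at its end, in the units of the state.
- arm.observe(): the state, without advancing time (a new reading comes with each control period).
- vision.read_camera(name): name is "scene" or "top"; returns the picture (480x640x3 uint8, blue, green, red); there is no depth.
- vision.calibration(name): a dict with "intrinsics" (3x3 intrinsics, pixels), "R" (3x3) and "t" (3): a world point X has camera coordinates R X + t. Camera axes: x right, y down, z forward; pixel columns grow to the right and rows downward; lengths in m; the calibration is good to about 2 mm. A picture is of the moment at which its call begins. calibration takes no time and is no camera call.
- job.close_job(): hands the job in, once; it reports no verdict.
The state is a dict: "time": time; "joint_positions": joint angles; "qd": joint speeds; "tau": joint torques, N m; "tool_pos": TCP position; "ee_rot": TCP orientation; "wrist_force": force on the tool from outside, world axes, zero at the start; "moment": the same for the moment, N m; "finger_gap": opening from 0.0 (shut) to 1.0 (fully open).
Only numpy, scipy, OpenCV 4.12 (cv2) and the standard library are available. Lean on these libraries where they do the work, as an engineer would, in place of code of your own. Each camera call takes 0.05 s, during which the arm holds its last target.

TASK

The aluminium block in the block heater is held down by a sprung keeper. Push the orange prop, narrow end first, into the channel between the fixed dark post and the red tab until its full-width part holds the keeper open by itself, let go of it, then lift the block out by its black grip and set it down gently and upright on the middle of the cork mat. Leave the prop in place so that the heater is ready for the next block, and leave everything else on the bench undisturbed.

Things in the scene. Friction and masses are not known exactly. Their poses are not given: they have to be found in the camera images.
- heater: Block heater fixed to the bench: blue base, white deck 60 mm above the bench, spanning x -85 to +100, y -100 to +90 mm. Origin on the bench, z up. The prop goes in along the device's +x, nose first, entering from the x = -85 side (the robot's right), sliding on the deck, which is clear for it. A low black spring housing (x -20 to 20, y 81 to 90, 82 mm high) stands beyond the tab.
- well (a point): Centre of the floor of the well in the heater, device (0, -50, 40) mm: the block stands in it. Well 105 (x) x 75 (y) mm, its rim 20 mm above the floor, level with the deck.
- post (a point): Middle of the top of the fixed dark steel post, device (0, +27, 105) mm. The post stands on the deck, 30 (x) x 10 (y) x 45 mm high; its +y face (y = +32) is one wall of the prop's channel, the keeper's red tab is the other.
- channel (a point): Point on the heater deck at device (0, +48, 60) mm; axes as the heater's. The middle line of a prop lying against the post passes through it along x. The post's face is 16 mm from it towards -y.
- keeper (a joint): Steel keeper sliding to the device's +y; 0 shut, stop at 0.024 m. Spring 2.8 N shut, plus 0.2 N per mm; snaps shut when let go. Shut, its red lip (30 mm wide at x = 0, 86.5 to 94.5 mm above the bench) overlaps the block's top edge by 10 mm, 1.5 mm above it, and the channel from post to tab is 14 mm wide. The prop's 32 mm full width opens it to 0.018; the lip is well clear above 0.014.
- keeper_tab (a point): Middle of the top of the keeper's red tab (30 along x, 10 along y, from the deck to 108 mm above the bench); moves with the keeper. Shut, it is at device (0, +51, 108) mm. The keeper's riser, lip and tab move together.
- block: Aluminium sample block 100 (x) x 70 (y) x 45 mm high, about 0.6 kg, with a black upright grip on top: 50 (x) x 16 (y) mm, from 45 to 95 mm above the underside. Origin at the centre of the underside, z up. It stands loose in the well, axes as the heater's, about 2.5 mm play all round, and comes out straight up.
- block_grip (a point): Point to grasp on the block's grip, 80 mm above the underside, on its centre line; pinch along the block's y (16 mm wide).
- prop: Loose orange prop 160 x 32 x 40 mm high, about 0.14 kg, lying on the bench. Origin on its underside, mid width, where the taper begins; nose to +x. Tail x -100 to 0, y -16 to 16. Nose x 0 to 60: -y face straight on (goes against the post), +y face tapers in to a tip 6 mm wide (y -16 to -10). Fully in, its axes agree with the heater's, origin 15 to 30 mm past the channel point. Push 5 to 15 N.
- prop_grip (a point): Point to grasp on the prop's tail (black patch on top): 74 mm behind its origin, 24 mm above its underside; pinch along the prop's y (32 mm wide).
- mat: Brown cork mat, fixed, 150 (x) x 180 (y) x 8 mm thick; origin on the bench under its centre. It lies to the left or right of the heater.
- beaker: Bystander: glass beaker, 70 mm across, 90 mm high; origin under its centre.
- jar: Bystander: amber jar, 60 mm across, 85 mm high; origin under its centre.
- flask: Bystander: conical glass flask, 80 mm across, 118 mm high; origin under its centre.
- screwdriver: Bystander: screwdriver lying on the bench along its x; origin at the underside.
- tray: Bystander: white divided tray 120 x 160 x 35 mm; origin under its centre.
- weight: Bystander: brass weight 36 mm across, 48 mm high; origin under its centre.
- rack: Bystander: blue tube rack 70 x 200 mm, 103 mm high with its tubes; origin under its centre.
There are look-alikes about, which are no part of the job. What is meant by the mat is not blue, and is the larger of those in its own colour.

How it is judged:
On the way, in this order (a step that is already met when the one before it is completed fails the run):
1. the prop holds the keeper open by itself, block still in the well, robot clear of both (value of joint keeper above 0.014 m and distance between prop_grip and channel below 0.1 m and angle between prop's own z axis and vertical below 0.15 rad and contact force between each of the fingers, the arm and prop below 0.1 N and contact force between each of the fingers, the arm and heater below 0.1 N and z of block in the frame of heater below 0.045 m), for 0.3 s.
2. the block is lifted out of the well while the prop holds the keeper open (value of joint keeper above 0.014 m and distance between prop_grip and channel below 0.1 m and angle between prop's own z axis and vertical below 0.15 rad and z of block in the frame of heater above 0.065 m), for 0.1 s.
At the end, for the whole second after the job is handed in: Block upright (0.1 rad), at rest on the cork mat, centre within 35 mm of the mat's; prop upright (0.15 rad) in the channel, its grip point within 100 mm of the channel point, alone holding the keeper open over 14 mm; robot touching nothing (value of joint keeper above 0.014 m and distance between prop_grip and channel below 0.1 m and angle between prop's own z axis and vertical below 0.15 rad and horizontal distance between block and mat below 0.035 m and height (world z) of block between 0.005 and 0.012 m and angle between block's own z axis and vertical below 0.1 rad and linear speed of each of block, prop below 0.02 m/s and contact force between the fingers and block below 0.1 N and contact force between each of the fingers, the arm and prop below 0.1 N and contact force between each of the fingers, the arm and heater below 0.1 N).
It fails at once if the block leaves the well while the keeper is not held open (value of joint keeper below 0.01 m and z of block in the frame of heater above 0.05 m and horizontal distance between block and heater below 0.075 m).
It fails at once if the block is dropped or slammed on the mat (comes down on it faster than 0.4 m/s) (horizontal distance between block and mat below 0.1 m and height (world z) of block below 0.025 m and linear speed of block above 0.4 m/s).
It fails at once if a bystander is pushed more than 30 mm (distance of any of beaker, jar, flask, screwdriver, tray, weight, rack from where it was at the start of the episode above 0.03 m).
It fails at once if a bystander is tipped over (angle between any of beaker, jar, flask, tray, weight, rack's own z axis and vertical above 0.5 rad).
It also fails if it takes over 64 s, if anything falls off the work surface, if the arm or the gripper's body presses on something with over 40 N, if the wrist force passes 120 N, or if a joint passes its speed limit or range.

## Working session

There is one attempt and no reset: what is moved stays moved. The work goes in short steps, Python scripts to look and compute and a tool call to move; the robot and the scene stay as the last step left them, time stands still between calls to the robot, and variables do not carry over. Pictures are saved under pics/ and viewed, and the job is handed in when it is done.

Besides the shell and the picture viewer there is one more tool, called after ">>>" as a command line: name --pt "numbers of a row" for each row, then --argument value for the rest. apply_moves: Moves the arm, as the interface text tells. Its arguments: {"type":"object","properties":{"rows":{"type":"array","items":{"type":"array","items":{"type":"number"}}}},"required":["rows"]}

```bash
mkdir -p pics; cat > h.py <<'E'
import numpy as np, cv2
from workcell import arm, vision, job
def snap(n,f):
    im=vision.read_camera(n); cv2.imwrite('pics/'+f,im); return im
def ray(n,px,z):
    c=vision.calibration(n);K=np.array(c['intrinsics']);R=np.array(c['R']);t=np.array(c['t'])
    d=R.T@np.linalg.inv(K)@np.array([px[0],px[1],1.]);o=-R.T@t
    return o+d*(z-o[2])/d[2]
def proj(n,X):
    c=vision.calibration(n);p=np.array(c['intrinsics'])@(np.array(c['R'])@np.array(X)+np.array(c['t']));return p[:2]/p[2]
E
python3 - <<'E'
from h import *
snap('scene','s0.png');snap('top','t0.png')
print(arm.observe())
for n in('scene','top'):
    c=vision.calibration(n);print(n,-np.array(c['R']).T@np.array(c['t']),c['intrinsics'])
E
```

```text
{'time': 0.1, 'joint_positions': array([ 1.04254019e+00,  4.94136589e-01,  1.34606383e+00, -3.79821912e-05,
        1.30246105e+00, -9.54767654e-02]), 'qd': array([ 0.00184626, -0.0025709 , -0.00300295, -0.00072841, -0.00069007,
        0.0011746 ]), 'tau': array([ 2.28598772e-03, -8.83591318e+01, -3.84557176e+01, -9.62500599e-05,
        4.96087741e-03, -1.35824894e-04]), 'tool_pos': array([0.2619604 , 0.56711061, 0.23075201]), 'ee_rot': array([ 8.42432780e-01,  5.38801192e-01, -4.67253598e-04,  2.60001150e-04]), 'wrist_force': array([0.79241298, 0.26819156, 0.67467931]), 'moment': array([-0.00789454, -0.03329877, -0.00836144]), 'finger_gap': 0.9957389870387221}
scene [1.26713266 0.72433885 1.12200444] [[451.23472469   0.         320.49333664]
 [  0.         451.23472469 236.73397162]
 [  0.           0.           1.        ]]
top [ 0.41646871 -0.01710813  1.57533666] [[560.64049698   0.         325.65962073]
 [  0.         560.64049698 243.30089669]
 [  0.           0.           1.        ]]
```

View pics/s0.png

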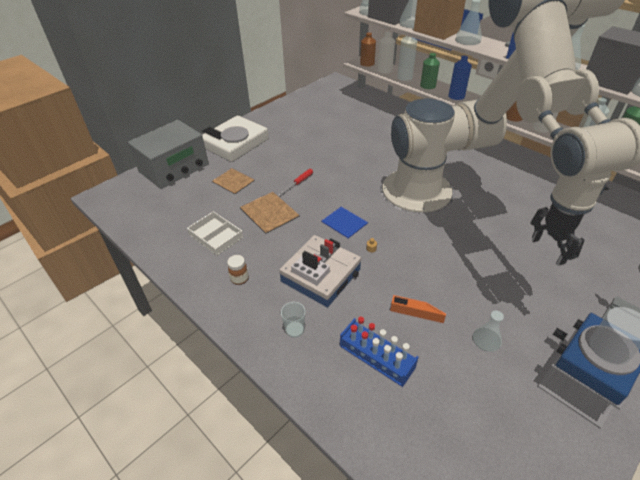

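View pics/t0.png

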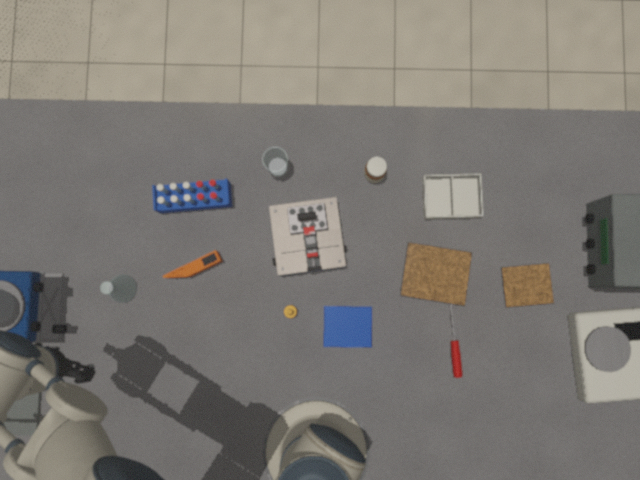

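```bash
python3 - <<'E'
from h import *
t=cv2.imread('pics/t0.png')
a=cv2.resize(t[185:290,255:360],None,fx=5.5,fy=5.5,interpolation=cv2.INTER_CUBIC)
cv2.imwrite('pics/c1.png',a)
s=cv2.imread('pics/s0.png')
b=cv2.resize(s[225:330,270:460],None,fx=4.2,fy=4.2,interpolation=cv2.INTER_CUBIC)
cv2.imwrite('pics/c2.png',b)
c=cv2.resize(t[230:315,395:560],None,fx=4,fy=4,interpolation=cv2.INTER_CUBIC)
d=cv2.resize(t[240:290,155:235],None,fx=4,fy=4,interpolation=cv2.INTER_CUBIC)
d=cv2.copyMakeBorder(d,0,0,0,c.shape[1]-d.shape[1],cv2.BORDER_CONSTANT)
cv2.imwrite('pics/c3.png',np.vstack([c,d]))
E
```

```text
(no output)
```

View pics/c1.png

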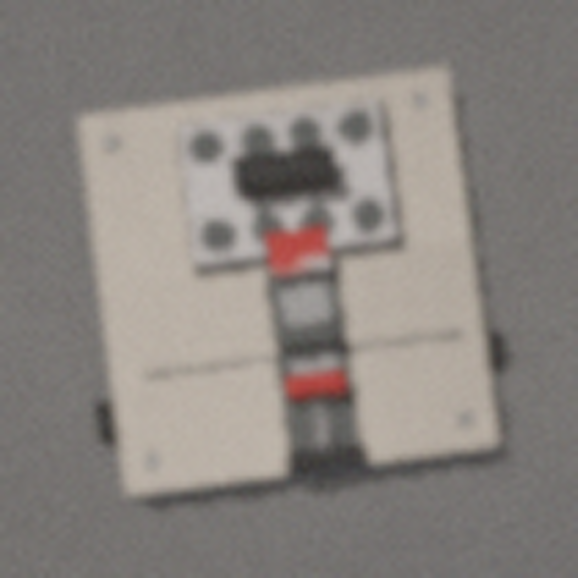

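View pics/c2.png

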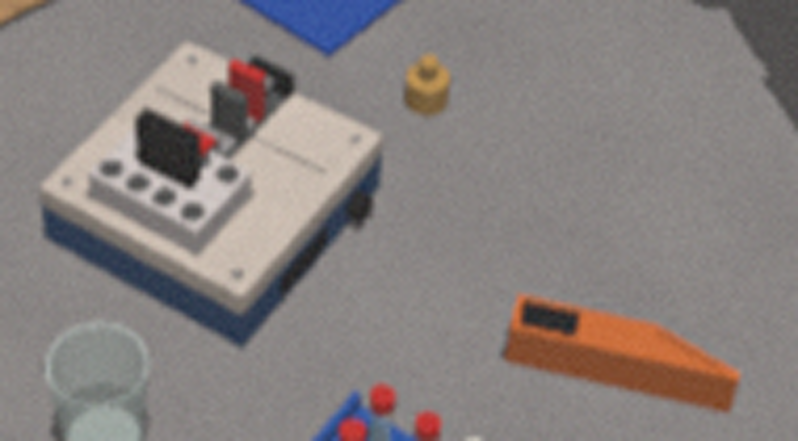

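View pics/c3.png

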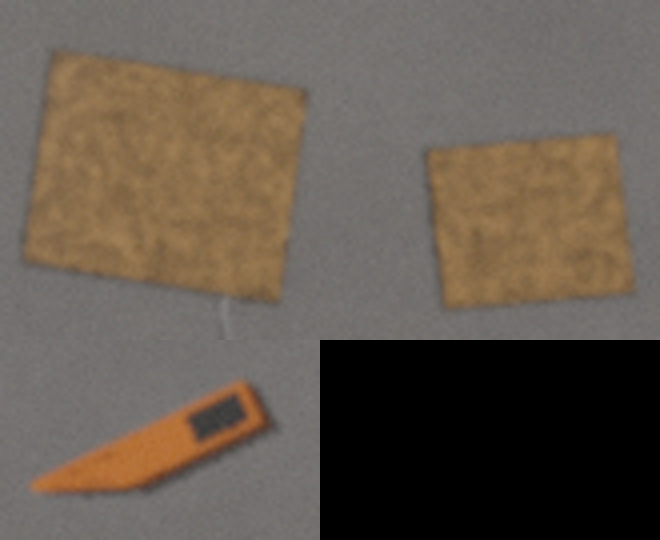

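```bash
cat >> h.py <<'E'
def mask(im,lo,hi,roi):
    hsv=cv2.cvtColor(cv2.GaussianBlur(im,(3,3),0),cv2.COLOR_BGR2HSV);m=cv2.inRange(hsv,lo,hi)
    r=np.zeros_like(m);x0,x1,y0,y1=roi;r[y0:y1,x0:x1]=m[y0:y1,x0:x1];return r
def big(m):
    cs,_=cv2.findContours(m,cv2.RETR_EXTERNAL,cv2.CHAIN_APPROX_NONE);return max(cs,key=cv2.contourArea).reshape(-1,2)
def met(n,pts,z): return np.array([ray(n,p,z)[:2] for p in pts])
def rect(P):
    (c,s,a)=cv2.minAreaRect((P*1000).astype(np.float32));return np.round(c,1),np.round(s,1),round(a,2),cv2.boxPoints((c,s,a)).round(1).tolist()
E
python3 - <<'E'
from h import *
t=cv2.imread('pics/t0.png')
hsv=cv2.cvtColor(t,cv2.COLOR_BGR2HSV)
for p in [(290,260),(240,300),(437,273),(205,262),(285,225)]: print(p,hsv[p[1],p[0]])
m=mask(t,(0,0,150),(40,120,255),(255,360,185,290));P=big(m);print('deck',rect(met('top',P,.06)))
m=mask(t,(8,70,60),(25,255,255),(390,480,230,315));P=big(m);print('mat',rect(met('top',P,.008)))
m=mask(t,(5,130,60),(20,255,255),(155,235,240,290));P=big(m);Q=met('top',P,.04);print('prop',rect(Q))
m=mask(t,(0,120,90),(6,255,255),(280,340,215,275))|mask(t,(172,120,90),(180,255,255),(280,340,215,275))
n,_,st,ce=cv2.connectedComponentsWithStats(m)
for i in range(1,n): print('red',st[i],ce[i],ray('top',ce[i],.108),ray('top',ce[i],.0945))
E
```

```text
(290, 260) [ 15  28 184]
(240, 300) [ 15   9 115]
(437, 273) [ 16 116 141]
(205, 262) [10 24 64]
(285, 225) [ 15  27 186]
deck (array([584.8,  36.9]), array([190.7, 185.7]), 8.72, [[476.5, 114.19999694824219], [504.70001220703125, -69.4000015258789], [693.0999755859375, -40.400001525878906], [665.0, 143.1999969482422]])
mat (array([ 491.2, -325.7]), array([180.9, 150.7]), 82.0, [[404.0, -404.79998779296875], [553.2000122070312, -425.70001220703125], [578.4000244140625, -246.60000610351562], [429.20001220703125, -225.60000610351562]])
prop (array([490.8, 347.7]), array([ 34.2, 158.6]), 26.82, [[439.70001220703125, 410.70001220703125], [511.29998779296875, 269.20001220703125], [541.7999877929688, 284.6000061035156], [470.20001220703125, 426.1000061035156]])
red [304 227  10   7  42] [307.95238095 229.47619048] [0.59511015 0.03169231 0.108     ] [0.59675371 0.03214129 0.0945    ]
red [308 253  10   4  33] [312.60606061 254.72727273] [0.52864092 0.01789427 0.108     ] [0.52967294 0.0182163  0.0945    ]
```

```bash
python3 - <<'E'
from h import *
t=cv2.imread('pics/t0.png')
m=mask(t,(5,110,60),(20,255,255),(155,235,240,290));P=big(m);Q=met('top',P,.04)*1000
r=cv2.minAreaRect(Q.astype(np.float32))
# prop x approx
th=np.radians(116.8)
for k in range(4):
    ex=np.array([np.cos(th),np.sin(th)]);ey=np.array([-ex[1],ex[0]])
    U=Q@ex;V=Q@ey
    vm=np.percentile(V[(U>U.max()-130)&(U<U.max()-10)],2)
    s=(V<vm+4)&(U<U.max()-10)&(U>U.min()+12)
    vx,vy,x0,y0=cv2.fitLine(Q[s].astype(np.float32),cv2.DIST_HUBER,0,.01,.01).ravel()
    th=np.arctan2(vy,vx)%np.pi; 
ex=np.array([np.cos(th),np.sin(th)]);ey=np.array([-ex[1],ex[0]]);U=Q@ex;V=Q@ey
v0=np.array([x0,y0])@ey
print('yaw',np.degrees(th),s.sum(),'len',U.max()-U.min(),'width',V.max()-v0,'edge res',np.std(V[s]))
g=ex*(U.max()-134)+ey*(v0+16);print('grip from tip/edge',g)
m=mask(t,(0,0,0),(180,255,85),(195,225,245,275));n,_,st,ce=cv2.connectedComponentsWithStats(m)
for i in range(1,n): print('patch',st[i],ray('top',ce[i],.04)[:2]*1000)
s0=cv2.imread('pics/s0.png')
mS=mask(s0,(0,0,0),(180,255,80),(385,412,290,308));n,_,st,ce=cv2.connectedComponentsWithStats(mS)
for i in range(1,n): print('patch scene',st[i],ray('scene',ce[i],.04)[:2]*1000)
O=np.array([581,28.7]);a=np.radians(98.73);R=np.array([[np.cos(a),-np.sin(a)],[np.sin(a),np.cos(a)]])
W=lambda x,y,z:np.r_[(O+R@[x,y]),z]/1000
for nm,p in dict(post=(0,27,105),tab=(0,51,108),grip=(0,-50,135),c1=(-85,-100,60),c2=(100,-100,60),c3=(100,90,60),c4=(-85,90,60)).items():
    print(nm,W(*p),proj('scene',W(*p)),proj('top',W(*p)))
E
```

```text
yaw 116.84347 46 len 162.38430225197007 width 35.39971330727485 edge res 0.7067268274215319
grip from tip/edge [515.34777715 301.55277553]
patch [204 255  11   9  58] [516.12870437 303.22034217]
patch scene [395 298  12   6  46] [514.13791272 301.81213569]
post [0.55431281 0.02460198 0.105     ] [323.97861261 246.88957376] [310.30944022 245.04479274]
tab [0.53059086 0.0209593  0.108     ] [328.29582205 241.79083279] [311.45565895 253.96231413]
grip [0.63042073 0.03628892 0.135     ] [309.18642938 254.96071208] [306.18883584 214.66214247]
c1 [ 0.69274262 -0.0401374   0.06      ] [278.83583745 269.79765964] [335.56213194 196.7518536 ]
c2 [0.66466362 0.14271929 0.06      ] [327.16236029 296.24689229] [268.48116346 205.50905399]
c3 [0.47686485 0.1138814  0.06      ] [360.86768332 257.703324  ] [277.02594757 274.46704317]
c4 [ 0.50494385 -0.06897529  0.06      ] [314.27731485 235.1319841 ] [344.89940984 265.48843903]
```

```bash
python3 - <<'E'
from h import *
for n in('scene','top'):
    print(n,proj(n,[.262,.567,.231]),proj(n,[.262,.567,.33]),proj(n,[0,0,0]))
print('flask base',ray('top',(124,290),0),ray('top',(105,287),.118),'jar',ray('top',(376,165),.085),'beaker',ray('top',(277,160),.09),'rack',ray('top',(192,195),.05),'weight',ray('top',(290,311),.048),'tray',ray('top',(453,196),.03),'scr',ray('top',(451,305),.01),ray('top',(457,376),.02))
print(np.array(vision.calibration('top')['R']))
E
```

```text
scene [544.86537839 255.87623671] [557.76849188 228.98313381] [416.41773014 189.67534452]
top [ 76.32024088 358.5137363 ] [ 56.31403233 363.38582704] [315.58714843 451.35589402]
flask base [0.42692042 0.54604724 0.        ] [0.43285609 0.55349324 0.118     ] jar [ 0.77755696 -0.14758479  0.085     ] beaker [0.78448685 0.12036179 0.09      ] rack [0.69117473 0.35538531 0.05      ] weight [0.37935019 0.07695447 0.048     ] tray [ 0.70720399 -0.36850268  0.03      ] scr [ 0.40421694 -0.36709913  0.01      ] [ 0.21224674 -0.38103116  0.02      ]
[[ 2.07317182e-02 -9.99784489e-01  1.08228965e-03]
 [-9.95068265e-01 -2.07389266e-02 -9.70002316e-02]
 [ 9.70017725e-02  9.34029376e-04 -9.95283770e-01]]
```

>>> apply_moves --pt "0.0253 -0.0265 -0.005 0 0 -0.067 0.0854" --pt "0.0253 -0.0265 -0.005 0 0 -0.067 0.0854" --pt "0.0253 -0.0265 -0.01 0 0 -0.067 0.0854" --pt "0.0253 -0.0265 -0.01 0 0 -0.067 0.0854" --pt "0.0253 -0.0265 -0.01 0 0 -0.067 0.0854"

```text
time: 0.52
tool_pos: [0.3894, 0.4335, 0.1908]
ee_rot: [0.921, 0.389, -0.0, 0.0]
wrist_force: [1.2, 0.2, 1.4]
finger_gap: 1.001
```

>>> apply_moves --pt "0.0253 -0.0265 -0.01 0 0 -0.067 0.0854" --pt "0.0253 -0.0265 -0.01 0 0 -0.067 0.0854" --pt "0.0253 -0.0265 -0.01 0 0 -0.067 0.0854" --pt "0.0253 -0.0265 -0.01 0 0 -0.067 0.0854" --pt "0.0253 -0.0265 -0.01 0 0 -0.067 0.0854"

```text
time: 0.93
tool_pos: [0.516, 0.3008, 0.1406]
ee_rot: [0.973, 0.23, -0.0, 0.0]
wrist_force: [1.7, 1.0, 0.1]
finger_gap: 0.998
```

>>> apply_moves --pt "0 0 0 0 0 0 0.06" --pt "0 0 0 0 0 0 0.06" --pt "0 0 0 0 0 0 0.06" --pt "0 0 0 0 0 0 0.06" --pt "0 0 0 0 0 0 0.06"

```text
time: 1.35
tool_pos: [0.5145, 0.3033, 0.1416]
ee_rot: [0.973, 0.233, 0.0, -0.0]
wrist_force: [0.0, -0.4, -1.1]
finger_gap: 0.7
```

>>> apply_moves --pt "0 0 -0.03 0 0 0 0.06" --pt "0 0 -0.03 0 0 0 0.06" --pt "0 0 -0.03 0 0 0 0.06" --pt "0 0 -0.025 0 0 0 0.06" --pt "0 0 -0.018 0 0 0 0.06"

```text
time: 1.77
tool_pos: [0.5138, 0.3029, 0.0064]
ee_rot: [0.973, 0.233, -0.001, 0.0]
wrist_force: [0.4, 0.2, -0.2]
finger_gap: 0.705
```

>>> apply_moves --pt "0 0 0 0 0 0 0.06" --pt "0 0 0 0 0 0 0.02" --pt "0 0 0 0 0 0 0.02" --pt "0 0 0 0 0 0 0.02" --pt "0 0 0 0 0 0 0.02"

```text
time: 2.18
tool_pos: [0.5159, 0.303, 0.0099]
ee_rot: [0.973, 0.232, 0.001, -0.0]
wrist_force: [-1.9, 0.1, 8.9]
finger_gap: 0.369
```

>>> apply_moves --pt "0 0 0 0 0 0 0.02" --pt "0 0 0 0 0 0 0.02" --pt "0 0 0 0 0 0 0.02" --pt "0 0 0 0 0 0 0.02" --pt "0 0 0 0 0 0 0.02"

```text
time: 2.6
tool_pos: [0.5159, 0.303, 0.0099]
ee_rot: [0.973, 0.232, 0.001, -0.0]
wrist_force: [-1.7, 1.4, 8.8]
finger_gap: 0.361
```

>>> apply_moves --pt "0 0 0.015 0 0 0 0.02" --pt "0 0 0.035 0 0 0 0.02" --pt "0 0 0.04 0 0 0 0.02" --pt "0 0 0.04 0 0 0 0.02" --pt "0 0 0.04 0 0 0 0.02"

```text
time: 3.02
tool_pos: [0.5148, 0.3023, 0.1811]
ee_rot: [0.973, 0.232, 0.0, -0.0]
wrist_force: [1.3, 0.3, -0.9]
finger_gap: 0.365
```

>>> apply_moves --pt "0.003 -0.02 0.005 0 0 -0.02 0.02" --pt "0.003 -0.03 0 0 0 -0.022 0.02" --pt "0.003 -0.03 0 0 0 -0.022 0.02" --pt "0.003 -0.03 0 0 0 -0.022 0.02" --pt "0.003 -0.03 0 0 0 -0.022 0.02"

```text
time: 3.43
tool_pos: [0.5301, 0.1612, 0.1844]
ee_rot: [0.984, 0.179, 0.001, 0.0]
wrist_force: [1.3, 0.0, -1.0]
finger_gap: 0.367
```

>>> apply_moves --pt "0.003 -0.03 0 0 0 -0.022 0.02" --pt "0.003 -0.03 0 0 0 -0.022 0.02" --pt "0.003 -0.03 0 0 0 -0.022 0.02" --pt "0.003 -0.03 0 0 0 -0.022 0.02" --pt "0.003 -0.03 0 0 0 -0.022 0.02"

```text
time: 3.85
tool_pos: [0.5451, 0.0109, 0.1843]
ee_rot: [0.992, 0.124, 0.001, 0.0]
wrist_force: [0.9, 0.5, -0.9]
finger_gap: 0.363
```

>>> apply_moves --pt "0.003 -0.03 0 0 0 -0.022 0.02" --pt "0.003 -0.03 0 0 0 -0.022 0.02" --pt "0.003 -0.03 0 0 0 -0.022 0.02" --pt "0.003 -0.03 0 0 0 -0.022 0.02" --pt "0.002 -0.034 0 0 0 -0.01 0.02"

```text
time: 4.27
tool_pos: [0.5592, -0.1428, 0.1843]
ee_rot: [0.997, 0.075, 0.001, 0.0]
wrist_force: [0.7, 0.5, -1.1]
finger_gap: 0.362
```

>>> apply_moves --pt "0 0 0 0 0 0 0.02" --pt "0 0 0 0 0 0 0.02" --pt "0 0 0 0 0 0 0.02" --pt "0 0 0 0 0 0 0.02" --pt "0 0 0 0 0 0 0.02"

```text
time: 4.68
tool_pos: [0.5591, -0.1406, 0.1836]
ee_rot: [0.997, 0.077, 0.0, -0.0]
wrist_force: [1.0, 0.2, -1.0]
finger_gap: 0.363
```

```bash
python3 - <<'E'
from h import *
t=snap('top','t1.png');s=snap('scene','s1.png')
a=cv2.resize(t[180:330,260:410],None,fx=3.5,fy=3.5,interpolation=cv2.INTER_CUBIC)
b=cv2.resize(s[130:330,210:400],None,fx=2.62,fy=2.62,interpolation=cv2.INTER_CUBIC)[:525]
b=b[:a.shape[0]]
h=min(a.shape[0],b.shape[0]);v=np.hstack([a[:h],b[:h]]);v=cv2.resize(v,None,fx=.78,fy=.78);print(v.shape);cv2.imwrite('pics/c4.png',v)
print(arm.observe())
E
```

```text
(409, 798, 3)
{'time': 4.7833, 'joint_positions': array([-3.50233576e-01,  4.76726276e-01,  1.52640014e+00,  3.75981485e-05,
        1.13840077e+00, -5.03483769e-01]), 'qd': array([-0.00331282,  0.00347519, -0.00264534,  0.00020767, -0.00320111,
        0.00072803]), 'tau': array([-1.48154050e-01, -8.29810452e+01, -3.42919350e+01,  3.91184085e-02,
        2.99861259e-02,  7.43115525e-03]), 'tool_pos': array([ 0.55914814, -0.14078883,  0.18344684]), 'ee_rot': array([ 9.97066336e-01,  7.65422816e-02,  3.68636528e-05, -1.98523789e-06]), 'wrist_force': array([ 0.69006139,  0.5252814 , -2.09005262]), 'moment': array([-0.04328482, -0.0148545 ,  0.00771328]), 'finger_gap': 0.3679191089818483}
```

View pics/c4.png

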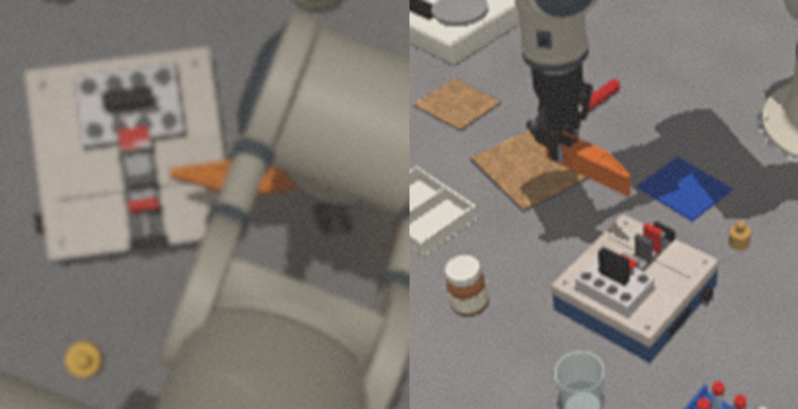

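>>> apply_moves --pt "-0.0026 0 -0.03 0 0 0 0.02" --pt "0 0 -0.03 0 0 0 0.02" --pt "0 0 -0.03 0 0 0 0.02" --pt "0 0 -0.015 0 0 0 0.02" --pt "0 0 -0.0045 0 0 0 0.02"

```text
time: 5.2
tool_pos: [0.5551, -0.1406, 0.0712]
ee_rot: [0.997, 0.076, -0.002, -0.001]
wrist_force: [-0.4, 0.8, -2.3]
finger_gap: 0.362
```

>>> apply_moves --pt "0 0 0 0 0 0 0.02" --pt "0 0 0 0 0 0 0.02" --pt "0 0 0 0 0 0 0.02" --pt "0 0 0 0 0 0 0.02" --pt "0 0 0 0 0 0 0.02"

```text
time: 5.62
tool_pos: [0.5571, -0.1418, 0.0748]
ee_rot: [0.997, 0.076, 0.001, 0.0]
wrist_force: [-0.7, 0.1, -0.7]
finger_gap: 0.361
```

```bash
python3 - <<'E'
from h import *
t=snap('top','t2.png');s=snap('scene','s2.png')
a=cv2.resize(t[200:300,260:360],None,fx=4,fy=4,interpolation=cv2.INTER_CUBIC)
b=cv2.resize(s[210:310,260:360],None,fx=4,fy=4,interpolation=cv2.INTER_CUBIC)
cv2.imwrite('pics/c5.png',np.hstack([a,b]))
m=mask(t,(7,130,60),(20,255,255),(280,400,200,300));P=big(m);Q=met('top',P,.10)*1000
O=np.array([581,28.7]);a=np.radians(98.73);R=np.array([[np.cos(a),-np.sin(a)],[np.sin(a),np.cos(a)]])
D=(Q-O)@R; D=D[np.argsort(-D[:,0])]
print(D[:40].round(1).tolist())
print(arm.observe()['tool_pos'],arm.observe()['wrist_force'])
E
```

```text
[[-34.8, 39.0], [-35.1, 36.4], [-37.0, 42.0], [-37.7, 36.8], [-39.7, 42.4], [-40.4, 37.1], [-42.3, 42.7], [-43.0, 37.4], [-44.9, 43.0], [-45.6, 37.8], [-47.2, 46.0], [-48.6, 35.5], [-49.8, 46.4], [-51.2, 35.9], [-52.4, 46.7], [-53.8, 36.2], [-54.7, 49.7], [-56.4, 36.5], [-57.3, 50.0], [-59.1, 36.9], [-59.9, 50.4], [-61.7, 37.2], [-62.5, 50.7], [-64.3, 37.6], [-64.8, 53.7], [-67.3, 35.3], [-67.4, 54.0], [-69.9, 35.6], [-70.0, 54.4], [-72.5, 36.0], [-72.6, 54.7], [-75.1, 36.3], [-75.6, 52.5], [-76.0, 49.8], [-77.7, 36.7], [-78.9, 47.6], [-79.3, 44.9], [-79.7, 42.3], [-80.4, 37.0], [-82.6, 40.0]]
[ 0.55680178 -0.14170624  0.07438053] [ 0.44694961  0.23577937 -2.08552631]
```

View pics/c5.png

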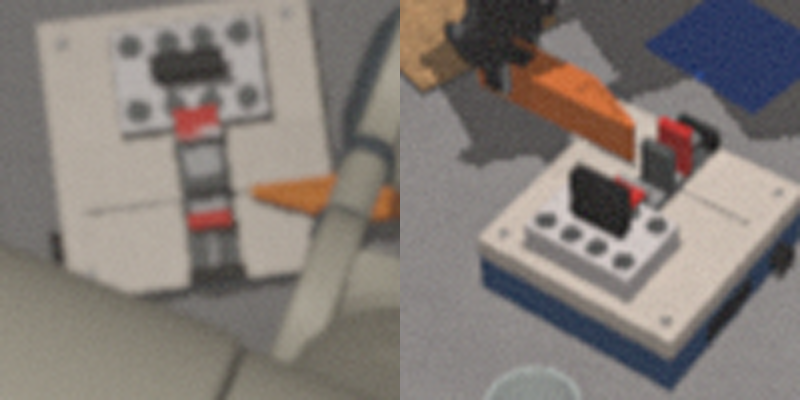

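>>> apply_moves --pt "0 0 -0.0035 0 0 0 0.02" --pt "0 0 0 0 0 0 0.02" --pt "-0.0015 0.01 0 0 0 0 0.02" --pt "-0.0015 0.01 0 0 0 0 0.02" --pt "-0.0015 0.01 0 0 0 0 0.02"

```text
time: 6.13
tool_pos: [0.5517, -0.1105, 0.0702]
ee_rot: [0.997, 0.076, -0.0, -0.0]
wrist_force: [3.1, -4.1, -2.9]
finger_gap: 0.362
```

>>> apply_moves --pt "-0.0014 0.01 0 0 0 0 0.02" --pt "-0.0014 0.01 0 0 0 0 0.02" --pt "-0.0014 0.01 0 0 0 0 0.02" --pt "0 0 0 0 0 0 0.02" --pt "0 0 0 0 0 0 0.02"

```text
time: 6.55
tool_pos: [0.5482, -0.0806, 0.0705]
ee_rot: [0.997, 0.076, 0.0, -0.0]
wrist_force: [3.9, 1.2, -0.9]
finger_gap: 0.365
```

```bash
cat > ck.py <<'E'
from h import *
import sys
k=sys.argv[1]
t=snap('top','t%s.png'%k);s=snap('scene','s%s.png'%k)
a=cv2.resize(t[200:300,260:360],None,fx=4,fy=4,interpolation=cv2.INTER_CUBIC)
b=cv2.resize(s[210:310,260:360],None,fx=4,fy=4,interpolation=cv2.INTER_CUBIC)
cv2.imwrite('pics/k%s.png'%k,np.hstack([a,b]))
O=np.array([581,28.7]);R=np.array([[-.1518,-.9884],[.9884,-.1518]])
o=arm.observe();print(o['tool_pos'],o['wrist_force'],o['ee_rot'],'dev',(o['tool_pos'][:2]*1000-O)@R)
E
python3 ck.py 3
```

```text
[ 0.54818892 -0.08136373  0.07040214] [ 3.88868208  1.796617   -1.58212754] [ 9.97106813e-01  7.60124205e-02  3.33270982e-04 -6.58863532e-05] dev [-103.80627128   49.13814317]
```

View pics/k3.png

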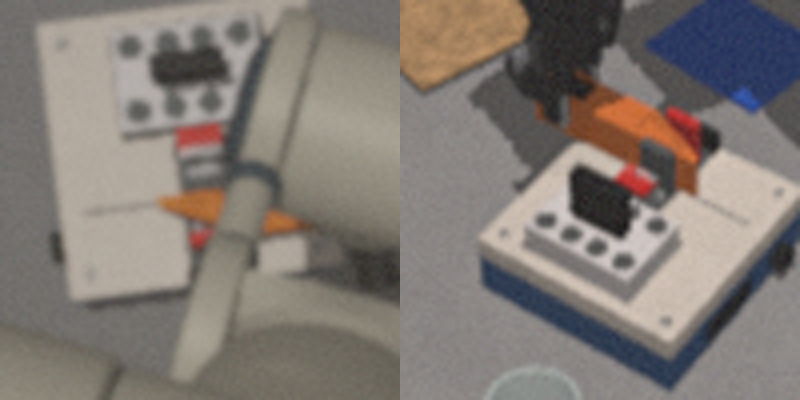

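>>> apply_moves --pt "-0.0015 0.01 0 0 0 0 0.02" --pt "-0.0015 0.01 0 0 0 0 0.02" --pt "-0.0015 0.01 0 0 0 0 0.02" --pt "-0.0015 0.01 0 0 0 0 0.02" --pt "-0.0015 0.01 0 0 0 0 0.02"

```text
time: 7.07
tool_pos: [0.5408, -0.032, 0.0704]
ee_rot: [0.997, 0.076, 0.0, 0.0]
wrist_force: [4.4, -4.9, -1.2]
finger_gap: 0.363
```

>>> apply_moves --pt "0 0 0 0 0 0 0.02" --pt "0 0 0 0 0 0 0.02" --pt "0 0 0 0 0 0 0.02" --pt "0 0 0 0 0 0 0.02" --pt "0 0 0 0 0 0 0.02"

```text
time: 7.48
tool_pos: [0.5406, -0.0316, 0.0703]
ee_rot: [0.997, 0.076, 0.0, -0.0]
wrist_force: [4.7, 5.3, -0.2]
finger_gap: 0.371
```

```bash
python3 ck.py 4
```

```text
[ 0.54065536 -0.03159049  0.07033427] [ 3.85565282  5.99931962 -1.41700235] [ 9.97135666e-01  7.56327463e-02  2.96830022e-04 -2.50812271e-04] dev [-53.46679864  49.02874095]
```

View pics/k4.png

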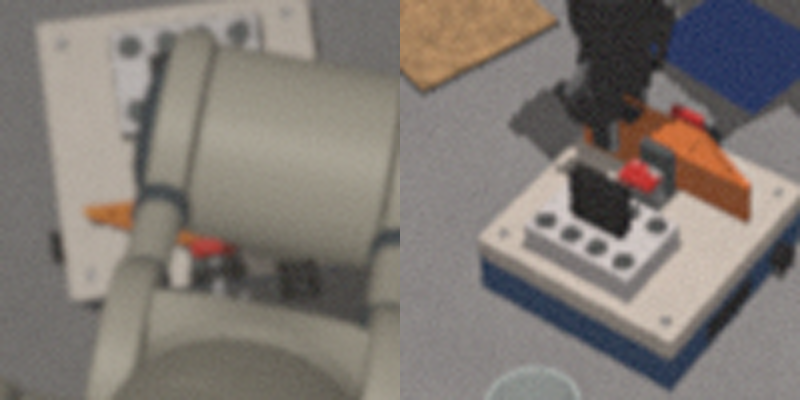

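>>> apply_moves --pt "0 0 0 0 0 0 0.04" --pt "0 0 0 0 0 0 0.05" --pt "0 0 0 0 0 0 0.06" --pt "0 0 0 0 0 0 0.06" --pt "0 0 0 0 0 0 0.06"

```text
time: 8.0
tool_pos: [0.5402, -0.0317, 0.0702]
ee_rot: [0.997, 0.076, -0.0, -0.0]
wrist_force: [0.3, -0.8, -0.1]
finger_gap: 0.701
```

>>> apply_moves --pt "0 0 0.01 0 0 0 0.06" --pt "0 0 0.03 0 0 0 0.06" --pt "0 0 0.035 0 0 0 0.06" --pt "0 0 0.035 0 0 0 0.06" --pt "0 0 0.035 0 0 0 0.06"

```text
time: 8.42
tool_pos: [0.5398, -0.0315, 0.2177]
ee_rot: [0.997, 0.076, -0.0, -0.0]
wrist_force: [0.9, 0.2, 0.1]
finger_gap: 0.703
```

```bash
python3 ck.py 5
```

```text
[ 0.54274511 -0.03199127  0.22133924] [ 0.22871973 -0.5712644  -0.85175536] [0.99709914 0.07598429 0.00430318 0.00108572] dev [-54.1801606   47.02406937]
```

View pics/k5.png

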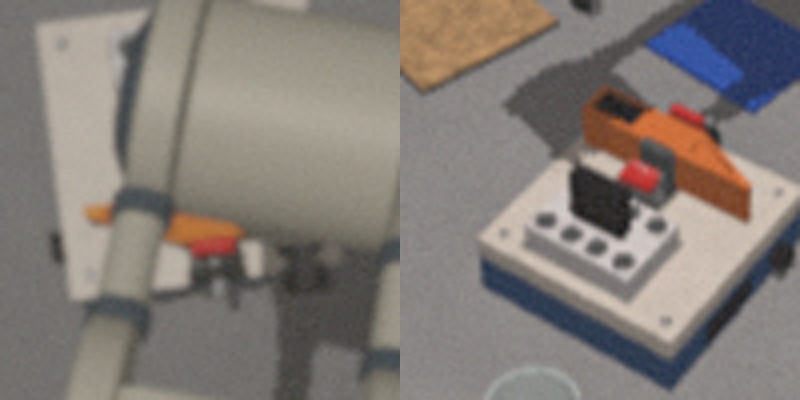

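>>> apply_moves --pt "0.018 0.0136 0 0 0 0 0.045" --pt "0.018 0.0136 0 0 0 0 0.045" --pt "0.018 0.0136 0 0 0 0 0.045" --pt "0.018 0.0136 0 0 0 0 0.045" --pt "0.018 0.0136 0 0 0 0 0.045"

```text
time: 8.93
tool_pos: [0.6308, 0.0371, 0.2158]
ee_rot: [0.997, 0.076, -0.0, 0.0]
wrist_force: [0.2, -0.4, 0.1]
finger_gap: 0.528
```

>>> apply_moves --pt "0 0 -0.01 0 0 0 0.045" --pt "0 0 -0.01 0 0 0 0.045" --pt "0 0 0 0 0 0 0.045" --pt "0 0 0 0 0 0 0.045" --pt "0 0 0 0 0 0 0.045"

```text
time: 9.35
tool_pos: [0.6298, 0.0358, 0.1955]
ee_rot: [0.997, 0.076, -0.0, 0.0]
wrist_force: [-0.2, -0.4, 0.3]
finger_gap: 0.524
```

```bash
python3 ck.py 6
```

```text
[0.63018968 0.03594478 0.19586419] [0.54722108 0.53866233 0.16367102] [9.97135373e-01 7.56371394e-02 2.63928481e-04 4.28746838e-05] dev [ -0.30624992 -49.71884279]
```

View pics/k6.png

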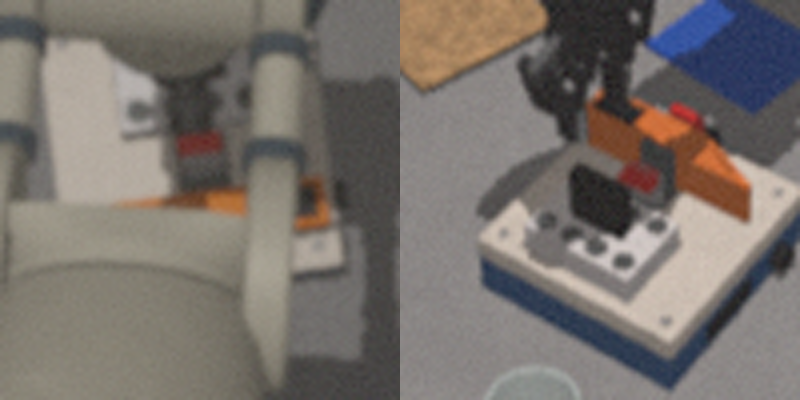

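>>> apply_moves --pt "0 0 -0.025 0 0 0 0.045" --pt "0 0 -0.025 0 0 0 0.045" --pt "0 0 -0.02 0 0 0 0.045" --pt "0 0 -0.0125 0 0 0 0.045" --pt "0 0 -0.009 0 0 0 0.045"

```text
time: 9.87
tool_pos: [0.6298, 0.0361, 0.1027]
ee_rot: [0.997, 0.076, -0.001, -0.0]
wrist_force: [0.1, -0.6, 0.5]
finger_gap: 0.53
```

>>> apply_moves --pt "0 0 0 0 0 0 0.045" --pt "0 0 0 0 0 0 0.03" --pt "0 0 0 0 0 0 0.02" --pt "0 0 0 0 0 0 0.005" --pt "0 0 0 0 0 0 0.005"

```text
time: 10.28
tool_pos: [0.6307, 0.0363, 0.1048]
ee_rot: [0.997, 0.076, 0.001, 0.0]
wrist_force: [-2.7, -1.0, 6.0]
finger_gap: 0.176
```

>>> apply_moves --pt "0 0 0 0 0 0 0.005" --pt "0 0 0 0 0 0 0.005" --pt "0 0 0 0 0 0 0.005" --pt "0 0 0 0 0 0 0.005" --pt "0 0 0 0 0 0 0.005"

```text
time: 10.7
tool_pos: [0.6307, 0.0363, 0.1048]
ee_rot: [0.997, 0.076, 0.001, 0.0]
wrist_force: [-3.3, -1.1, 7.9]
finger_gap: 0.176
```

```bash
python3 ck.py 7
```

```text
[0.63069744 0.03628478 0.10481674] [-3.33175319 -1.07035043  8.1864094 ] [9.97112622e-01 7.59340516e-02 6.47531253e-04 1.41095316e-04] dev [-4.72707679e-02 -5.02723238e+01]
```

View pics/k7.png

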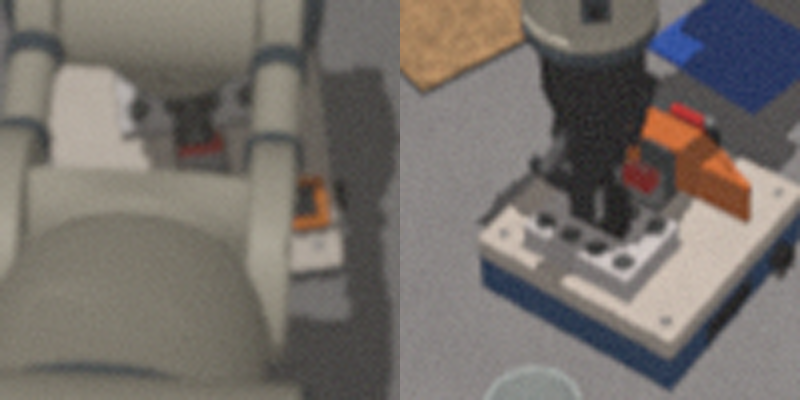

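>>> apply_moves --pt "0 0 0.005 0 0 0 0.005" --pt "0 0 0.01 0 0 0 0.005" --pt "0 0 0.015 0 0 0 0.005" --pt "0 0 0.02 0 0 0 0.005" --pt "0 0 0.025 0 0 0 0.005"

```text
time: 11.22
tool_pos: [0.6295, 0.0364, 0.1792]
ee_rot: [0.997, 0.076, -0.001, -0.0]
wrist_force: [-0.2, -0.7, -5.3]
finger_gap: 0.175
```

>>> apply_moves --pt "0 0 0.02 0 0 0 0.005" --pt "0 0 0.015 0 0 0 0.005" --pt "0 0 0.01 0 0 0 0.005" --pt "0 0 0 0 0 0 0.005" --pt "0 0 0 0 0 0 0.005"

```text
time: 11.63
tool_pos: [0.6302, 0.0364, 0.2239]
ee_rot: [0.997, 0.076, 0.0, 0.0]
wrist_force: [-1.2, -0.6, -6.7]
finger_gap: 0.176
```

```bash
python3 ck.py 8
```

```text
[0.62967719 0.03642766 0.22264448] [-0.20691268  0.17865647 -6.02019703] [ 9.97111850e-01  7.59412200e-02 -9.35915712e-04 -1.13130147e-04] dev [  0.24882332 -49.28559372]
```

View pics/k8.png

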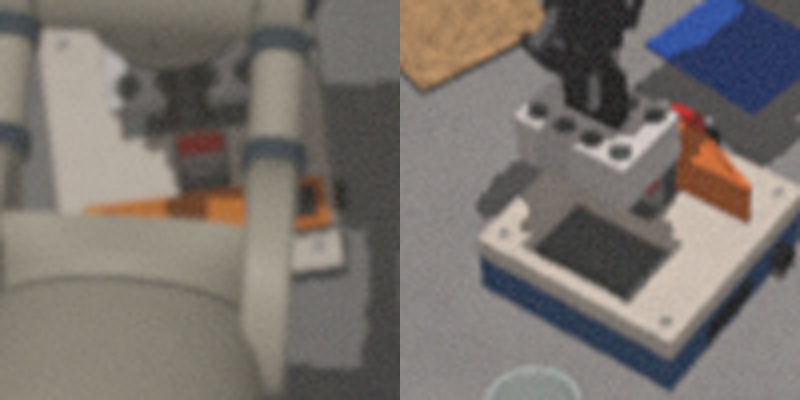

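>>> apply_moves --pt "-0.004 -0.011 0 0 0 0 0.005" --pt "-0.008 -0.021 0 0 0 0 0.005" --pt "-0.01 -0.026 0 0 0 0 0.005" --pt "-0.01 -0.026 0 0 0 0 0.005" --pt "-0.01 -0.026 0 0 0 0 0.005"

```text
time: 12.15
tool_pos: [0.5871, -0.0749, 0.2228]
ee_rot: [0.997, 0.076, -0.001, -0.0]
wrist_force: [0.3, 0.3, -6.5]
finger_gap: 0.179
```

>>> apply_moves --pt "-0.01 -0.026 0 0 0 0 0.005" --pt "-0.01 -0.026 0 0 0 0 0.005" --pt "-0.01 -0.026 0 0 0 0 0.005" --pt "-0.01 -0.026 0 0 0 0 0.005" --pt "-0.01 -0.026 0 0 0 0 0.005"

```text
time: 12.57
tool_pos: [0.5369, -0.2051, 0.2229]
ee_rot: [0.997, 0.076, -0.001, -0.0]
wrist_force: [-0.0, -0.1, -5.8]
finger_gap: 0.177
```

>>> apply_moves --pt "-0.01 -0.026 0 0 0 0 0.005" --pt "-0.01 -0.026 0 0 0 0 0.005" --pt "-0.01 -0.026 0 0 0 0 0.005" --pt "-0.01 -0.026 0 0 0 0 0.005" --pt "-0.006 -0.016 0 0 0 0 0.005"

```text
time: 12.98
tool_pos: [0.4905, -0.3261, 0.2229]
ee_rot: [0.997, 0.075, -0.001, -0.0]
wrist_force: [-1.0, -0.1, -5.7]
finger_gap: 0.18
```

>>> apply_moves --pt "-0.001 -0.0023 0 0 0 0 0.005" --pt "0 0 0 0 0 0 0.005" --pt "0 0 0 0 0 0 0.005" --pt "0 0 0 0 0 0 0.005" --pt "0 0 0 0 0 0 0.005"

```text
time: 13.4
tool_pos: [0.4915, -0.3251, 0.2236]
ee_rot: [0.997, 0.076, -0.0, -0.0]
wrist_force: [0.5, -0.2, -6.3]
finger_gap: 0.18
```

```bash
python3 - <<'E'
from h import *
s=snap('scene','s9.png');cv2.imwrite('pics/c9.png',cv2.resize(s[130:330,180:380],None,fx=3,fy=3,interpolation=cv2.INTER_CUBIC))
o=arm.observe();print(o['tool_pos'],o['ee_rot'],o['wrist_force'])
E
```

```text
[ 0.49158123 -0.32515234  0.22367257] [ 9.97072624e-01  7.64601915e-02 -6.43113724e-05 -1.30278451e-04] [-0.07882817  1.43349954 -5.58779069]
```

View pics/c9.png

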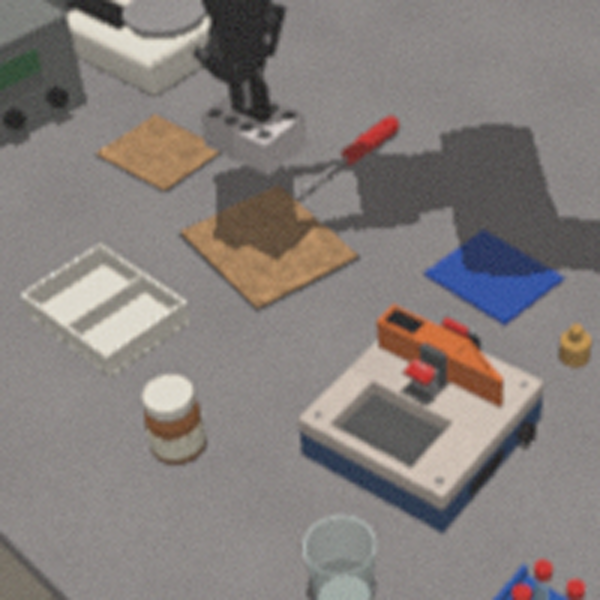

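>>> apply_moves --pt "0 0 -0.015 0 0 0 0.005" --pt "0 0 -0.03 0 0 0 0.005" --pt "0 0 -0.03 0 0 0 0.005" --pt "0 0 -0.025 0 0 0 0.005" --pt "0 0 -0.02 0 0 0 0.005"

```text
time: 13.87
tool_pos: [0.4911, -0.325, 0.1019]
ee_rot: [0.997, 0.076, -0.001, -0.0]
wrist_force: [-0.3, 0.1, -5.4]
finger_gap: 0.178
```

>>> apply_moves --pt "0 0 -0.012 0 0 0 0.005" --pt "0 0 -0.008 0 0 0 0.005" --pt "0 0 -0.004 0 0 0 0.005" --pt "0 0 0 0 0 0 0.005" --pt "0 0 0 0 0 0 0.005"

```text
time: 14.28
tool_pos: [0.4918, -0.326, 0.0804]
ee_rot: [0.997, 0.076, 0.0, 0.0]
wrist_force: [0.6, -0.3, -6.1]
finger_gap: 0.183
```

>>> apply_moves --pt "0 0 -0.0015 0 0 0 0.005" --pt "0 0 -0.0015 0 0 0 0.005" --pt "0 0 -0.001 0 0 0 0.005" --pt "0 0 0 0 0 0 0.005" --pt "0 0 0 0 0 0 0.005"

```text
time: 14.7
tool_pos: [0.4913, -0.326, 0.0759]
ee_rot: [0.997, 0.076, 0.0, 0.0]
wrist_force: [0.9, -0.6, -6.1]
finger_gap: 0.176
```

>>> apply_moves --pt "0 0 -0.001 0 0 0 0.005" --pt "0 0 -0.001 0 0 0 0.005" --pt "0 0 -0.001 0 0 0 0.005" --pt "0 0 0 0 0 0 0.005" --pt "0 0 0 0 0 0 0.005"

```text
time: 15.12
tool_pos: [0.4913, -0.3259, 0.0729]
ee_rot: [0.997, 0.076, -0.0, 0.0]
wrist_force: [-1.6, 0.3, -0.6]
finger_gap: 0.177
```

>>> apply_moves --pt "0 0 -0.0005 0 0 0 0.02" --pt "0 0 0 0 0 0 0.03" --pt "0 0 0 0 0 0 0.045" --pt "0 0 0 0 0 0 0.045" --pt "0 0 0 0 0 0 0.045"

```text
time: 15.53
tool_pos: [0.4914, -0.326, 0.0723]
ee_rot: [0.997, 0.076, 0.0, 0.0]
wrist_force: [0.1, -0.6, -0.2]
finger_gap: 0.528
```

>>> apply_moves --pt "0 0 0.01 0 0 0 0.045" --pt "0 0 0.02 0 0 0 0.045" --pt "0 0 0.03 0 0 0 0.045" --pt "0 0 0.035 0 0 0 0.045" --pt "0 0 0.035 0 0 0 0.045"

```text
time: 15.95
tool_pos: [0.4909, -0.3256, 0.2043]
ee_rot: [0.997, 0.076, -0.0, -0.0]
wrist_force: [0.4, -1.0, 0.4]
finger_gap: 0.525
```

>>> apply_moves --pt "-0.02 -0.02 0.02 0 0 0 0.045" --pt "-0.025 -0.025 0.01 0 0 0 0.045" --pt "-0.025 -0.025 0 0 0 0 0.045" --pt "-0.025 -0.025 0 0 0 0 0.045" --pt "0 0 0 0 0 0 0.045"

```text
time: 16.37
tool_pos: [0.3927, -0.4247, 0.2335]
ee_rot: [0.997, 0.074, -0.0, 0.001]
wrist_force: [1.0, -0.5, 0.1]
finger_gap: 0.523
```

>>> apply_moves --pt "0 0 0 0 0 0 0.045" --pt "0 0 0 0 0 0 0.045" --pt "0 0 0 0 0 0 0.045" --pt "0 0 0 0 0 0 0.045" --pt "0 0 0 0 0 0 0.045"

```text
time: 16.78
tool_pos: [0.3969, -0.4202, 0.2323]
ee_rot: [0.997, 0.077, -0.0, -0.0]
wrist_force: [-0.4, 0.1, -0.2]
finger_gap: 0.527
```

```bash
python3 - <<'E'
from h import *
s=snap('scene','s10.png');t=snap('top','t10.png')
a=cv2.resize(s[130:330,180:380],None,fx=2,fy=2,interpolation=cv2.INTER_CUBIC)
b=cv2.resize(t[150:350,260:460],None,fx=2,fy=2,interpolation=cv2.INTER_CUBIC)
cv2.imwrite('pics/c10.png',np.hstack([a,b]))
o=arm.observe();print(o['tool_pos'],o['ee_rot'],o['wrist_force'],o['time'])
m=mask(t,(0,120,90),(6,255,255),(280,340,215,275))|mask(t,(172,120,90),(180,255,255),(280,340,215,275))
n,_,st,ce=cv2.connectedComponentsWithStats(m)
for i in range(1,n): print('red',st[i],ce[i],ray('top',ce[i],.108),ray('top',ce[i],.0945))
for p in [(.4913,-.326,.053),(.4913,-.326,.103)]: print('expected block',proj('top',p),proj('scene',p))
E
```

```text
[ 0.39676598 -0.42046672  0.23227448] [ 9.97076527e-01  7.64094076e-02 -2.20298546e-05 -4.20440238e-05] [-0.93747099  0.08638577  0.60036929] 16.8833
red [305 233  10   5  36] [309.52777778 235.38888889] [0.57952035 0.02717191 0.108     ] [0.58102048 0.0275793  0.0945    ]
red [307 260  12   4  38] [312.94736842 261.36842105] [0.5112075  0.01659847 0.108     ] [0.51207913 0.01690859 0.0945    ]
expected block [439.37286286 272.62372033] [267.56812107 201.67410738]
expected block [443.23684604 271.7680303 ] [266.20319895 191.04743403]
```

View pics/c10.png

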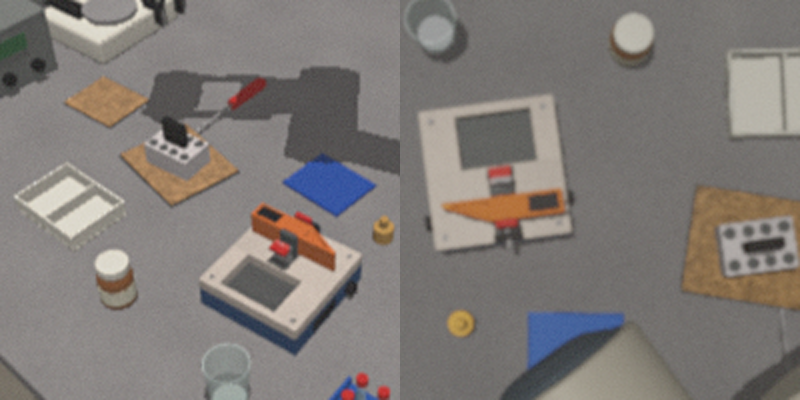

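```bash
python3 -c "
from workcell import job
print(job.close_job())"
```

```text
the job is handed in; nothing more can be done
None
```

The block is out of the heater and standing on the cork mat. The prop is in the channel with the gripper off it, holding the keeper open. I handed the job in at about 17 s of the 64 s; no verdict was reported.

- **Prop:** I carried it over the heater and pushed it in nose first, with its origin about 20 mm past the channel point. In the top view the red tab had moved about 17.6 mm from shut, against the 14 mm needed and 18 mm expected.
- **Block:** I lifted it straight up out of the well and lowered it at about 1 mm per row until the mat took its weight. The last pictures show it upright near the middle of the mat. The gripper let go of it within 1 mm of the mat centre I had measured.
- **Which mat:** I used the larger of the two brown mats, at pixel (437, 273) in the top view. Its measured size was 181 x 151 mm, against the 180 x 150 mm given.
- **Bystanders:** The beaker, jar and weight looked unmoved in the last close-ups, as did the parts of the tray, rack and screwdriver that showed. I did not measure any of them, and the flask was outside those crops.
- **Small disagreements:** Before pushing, the prop's nose measured about 1 mm farther from the post than I had aimed, well within the channel's play. The tab's first measured position was about 3 mm off sideways, most likely because the camera also saw its side. Nothing failed.

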